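# Turn the module against the stop bar and hold the loupe in focus over its chip

### The job

Turn the small circuit module on the inspection stand a quarter turn so that its plain long side (the one without binding posts) lies flat against the stop bar, with the whole side backed by the bar, and let go of it. Then take the loupe by its handle and hold it level with the lens centred over the module's chip, the lens at the same height as the collar on the stand's rod, without the loupe touching the module. Finish while still holding the loupe there; do not shift the collar or the other things on the bench.

Things in the scene. Friction and masses are not known exactly. Their poses are not given: they have to be found in the camera images.
- stand: Inspection stand, fixed to the bench: dark steel plate 220 x 250 x 6 mm (x -100 to +120 mm, y -125 to +125 mm). Origin at bench height, z up, +x towards the stop bar. The stop bar, bright steel, 12 x 160 x 12 mm (top 18 mm above the bench), lies along y with its face towards the module at x = 50 mm. A steel rod, 8 mm thick and up to 146 mm high, stands behind the bar at x = 95, y = -90 mm.
- bar_face (a point): Centre of the stop bar's face that meets the module, 12 mm above the bench (6 mm above the plate). Axes as the stand: x points into the bar, y along the bar.
- mark (a point): Centre of the black collar (26 mm across, 8 mm thick, with a short brass pin) on the stand's rod: its height is the marked focal height, 100 to 130 mm above the bench. The collar is held by friction and would slide up or down if pushed with 4 N or so. z up.
- heat_sink (a point): Point to grasp on the circuit module: on its finned aluminium heat sink, 16 (x) x 24 (y) x 40 mm tall, upright in the middle of the module's top, from 18 to 58 mm above the module's underside; this point is on its axis, 44 mm above the underside. Module axes: x along its length towards the chip end, +y towards the plain long side, z up. The module is loose, about 160 g.
- plain_side (a point): Centre of the plain long side of the module, a white box 100 (x) x 50 (y) x 18 mm that stands on the stand's plate, a short end towards the bar at the start. 25 mm from the heat sink's axis along the module's +y, 9 mm above its underside; axes as the module, +y out of this side. The other long side has four brass binding posts sticking out 10 mm, 9 mm above the underside.
- chip (a point): Centre of the top of the black chip (8 x 20 mm, 4 mm high) on the module's top, 33 mm from the heat sink's axis along the module's +x, 22 mm above the module's underside. Axes as the module.
- lens (a point): Centre of the loupe's lens, half-way up. The loupe lies flat on the bench at the start: a steel ring 60 mm across and 16 mm high round a glass lens, with a straight black handle, about 90 g in all. This point is 9 mm above the bench then. Axes of the loupe: the handle points along -x, z is the upward side and the lens's optical axis.
- handle (a point): Point to grasp on the loupe's handle, 62 mm from the lens centre along the loupe's -x, half-way up (9 mm above the bench at the start). The handle is 16 mm wide (y), 18 mm high and runs from 37 to 132 mm from the lens centre; the loupe balances about 42 mm from the lens centre. Axes as the loupe.
- meter: Bystander: grey hand multimeter lying flat, 85 x 170 x 36 mm. Origin under its centre.
- spool: Bystander: spool of solder with black flanges, standing upright, 54 mm across, 38 mm high. Origin under its centre.
- screwdriver: Bystander: screwdriver lying flat, about 200 mm long. Origin near its middle, on the bench.
- breadboard: Bystander: larger white box with a breadboard and three steel studs on it, 150 x 60 mm, 42 mm high. Origin under its centre.
Not all that is in view belongs to the job. There is more than one size of the part that bears lens; the job needs the middle-sized. Leave any brown look-alike of the part that bears heat_sink alone.

How it is judged (in metres and radians):
On the way:
1. the module's plain long side lies flat against the stop bar and the module is let go (x of plain_side in the frame of bar_face between -0.005 and 0.003 m and y of plain_side in the frame of bar_face between -0.035 and 0.035 m and z of plain_side in the frame of bar_face between -0.002 and 0.007 m and angle between the y axis of plain_side and the x axis of bar_face, either way round below 0.08 rad and angle between plain_side's own z axis and vertical below 0.05 rad and contact force between the fingers and module below 0.1 N and linear speed of module below 0.02 m/s), for 0.2 s.
At the end, for the whole second after the job is handed in: Module let go, flat on the plate, plain side within 5 mm of the bar, parallel within 0.08 rad, within 35 mm of the bar's middle; loupe held still by the fingers, clear of stand and module, lens within 12 mm sideways of the chip and 7 mm of the collar's height, level within 0.12 rad (x of plain_side in the frame of bar_face between -0.005 and 0.003 m and y of plain_side in the frame of bar_face between -0.035 and 0.035 m and z of plain_side in the frame of bar_face between -0.002 and 0.007 m and angle between the y axis of plain_side and the x axis of bar_face, either way round below 0.08 rad and angle between plain_side's own z axis and vertical below 0.05 rad and contact force between each of the fingers, loupe and module below 0.1 N and contact force between the fingers and loupe above 1 N and contact force between loupe and stand below 0.1 N and horizontal distance between lens and chip below 0.012 m and z of lens in the frame of mark between -0.007 and 0.007 m and angle between lens's own z axis and vertical below 0.12 rad and linear speed of loupe below 0.02 m/s); the arm keeps its last pose, push and grip.
It fails at once if a bystander (meter, spool, screwdriver, breadboard box) is shifted by more than 15 mm (distance of any of meter, spool, screwdriver, breadboard from where it was at the start of the episode above 0.015 m).
It fails at once if the collar is shifted on its rod by more than 3 mm (distance of mark from where it was at the start of the episode above 0.003 m).
It fails at once if the loupe touches the module (contact force between loupe and module above 0.3 N).
It also fails if it takes over 58 s, if anything falls off the work surface, if the arm or the gripper's body presses on something with over 40 N, if the wrist force passes 120 N, or if a joint passes its speed limit or range.

### The arm

A 6-joint arm with a two-finger parallel gripper is mounted at the origin on the work surface. World frame = base frame: x ahead of the robot, y to its left, z up, the work surface at z = 0. Lengths are in mm, angles in rad, forces in N, time in s.
With the tool pointing down it reaches from about 350 to 800 mm from the base axis. Payload 7.3 kg.
Tool frame: the origin (TCP) lies between the finger pads; the fingertips stand 17 mm ahead of it and the grasp point (between the pads) lies 2 mm behind it; y points along the fingers, x is the direction in which the jaws open and shut, and the axes are right-handed (so a half turn about y gives the same grasp; the last joint's range is limited). The gripper opens to 85 mm and grips with 20 to 120 N. Pads are 22 mm wide; open, the fingers measure 114 mm over their backs; the gripper's body (76 mm by 85 mm) begins 54 mm behind the grasp point. The pads swing forward as they close: fully open they stand 13 mm farther back than shut.
Start: joints at [-0.146, 0.342, 1.524, -0, 1.275, -0.146], TCP at [525.017, 0.02, 248.322] pointing down, gripper open.
Joint ranges: [-2.53, 2.53], [-0.77, 2.02], [0.04, 2.7], [-1, 4.14], [0.28, 2.66], [-3.11, 3.11]. Speed limits (rad/s): [2.57, 2.57, 3.14, 3.14, 3.14, 3.14].

### API

Orientations are given as a rotation vector (axis times angle).
In Python, from plant import monitor, imaging, bot gives the robot as it stands.
- The arm moves only by the shell command python3 -m jog 'ROWS' [OPENING] [FORCE]. ROWS is text: rows parted by semicolons, each of 6 numbers parted by spaces: the shift along the tool's x, y, z in units of 40 mm (1.0 is 40 mm), then the turn, a rotation vector about the tool's x, y, z in units of 8 degrees (1.0 is 8 degrees). A call has 1 to 5 rows; each row shifts and turns the pose as measured when the row begins, along the tool's axes as they then stand; what a row does not reach is not made up. A row lasts 1/8 s, in which the tool goes at most 62.5 mm and 10.7 degrees, less where a joint would pass 70% of its speed; a pose out of reach is approached as far as the arm can. A call with a number of a shift or a turn outside -1 to 1 is refused whole. A call with a gripper value outside its range is refused whole. OPENING is the closure, from 0 (fully open) to 1 (shut), set as the call begins (- or left out, the last holds). The fingers move at their own pace and stop on an object; FORCE is the grip in N (left out, the last holds). Time passes only in rows, so rows that do not move let the fingers close. It gives the time, the measured TCP pose, the force and the opening at its end, in the units of the state.
- monitor.read_state(): the state, without advancing time (a new reading comes with each control period).
- imaging.snapshot(name): name is "scene" or "side" or "wrist"; returns the picture (400x640x3 uint8, red, green, blue); there is no depth.
- imaging.camera_model(name): a dict with "K" (3x3 intrinsics, pixels), "eye" and "attitude" of the camera in the world; the wrist camera has in their place "hand_eye" (4x4, takes a point from camera to tool coordinates, whose origin is the TCP and whose axes are the tool frame's). Camera axes: x right, y down, z forward; pixel columns grow to the right and rows downward; lengths in mm; the calibration is good to about 2 mm. A picture is of the moment at which its call begins: read the wrist's pose just before it. camera_model takes no time and is no camera call.
- bot.finish_job(): hands the job in, once; it reports no verdict.
The state is a dict: "time_s": time; "q": joint angles; "qd": joint speeds; "tau": joint torques, N m; "position": TCP position; "ee_rot": TCP orientation; "contact_force": force on the tool from outside, world axes, zero at the start; "moment": the same for the moment, N m; "width": finger opening in mm.
Only numpy, scipy, OpenCV 4.12 (cv2) and the standard library are available. Lean on these libraries where they do the work, as an engineer would, in place of code of your own. Each camera call takes 0.05 s, during which the arm holds its last target.

## Working session

There is one attempt and no reset: what is moved stays moved. The work goes in short steps, Python scripts to look and compute and a shell command to move; the robot and the scene stay as the last step left them, time stands still between calls to the robot, and variables do not carry over. Pictures are saved under pics/ and viewed, and the job is handed in when it is done.

```bash
ls; mkdir -p pics
python3 - <<'E'
from plant import monitor, imaging, bot
import cv2,numpy as np
np.set_printoptions(precision=4,suppress=True)
for n in ("scene","side","wrist"):
    s=monitor.read_state()
    im=imaging.snapshot(n); cv2.imwrite(f"pics/{n}0.png",im[:,:,::-1])
    print(n,imaging.camera_model(n))
print(monitor.read_state())
E
```

```text
pics
scene {'K': array([[408.059 ,   0.    , 317.3429],
       [  0.    , 408.059 , 195.8653],
       [  0.    ,   0.    ,   1.    ]]), 'eye': array([1583.5471,   90.2517,  861.9704]), 'attitude': array([-1.6256, -1.6857,  0.8819])}
side {'K': array([[442.3618,   0.    , 316.4803],
       [  0.    , 442.3618, 203.2678],
       [  0.    ,   0.    ,   1.    ]]), 'eye': array([ -99.4081, 1023.3072,  809.0837]), 'attitude': array([-0.6866,  2.4123, -1.3639])}
wrist {'K': array([[348.0021,   0.    , 317.1916],
       [  0.    , 348.0021, 203.4193],
       [  0.    ,   0.    ,   1.    ]]), 'hand_eye': array([[   1.    ,    0.0003,   -0.0002,   -0.1876],
       [   0.0003,   -0.3125,    0.9499, -126.0256],
       [   0.0002,   -0.9499,   -0.3125,   80.7114],
       [   0.    ,    0.    ,    0.    ,    1.    ]])}
{'time_s': 0.15, 'q': array([-0.146 ,  0.3425,  1.5248,  0.    ,  1.2754, -0.146 ]), 'qd': array([-0.0007, -0.0024, -0.0017, -0.0001, -0.0011,  0.    ]), 'tau': array([  0.0012, -43.3908, -24.6148,  -0.0001,   0.0057,   0.    ]), 'position': array([524.7221,   0.0488, 247.794 ]), 'ee_rot': array([-1.5706,  0.0009,  0.0008]), 'contact_force': array([-0.1048, -1.1037,  0.5243]), 'moment': array([0.0308, 0.0234, 0.0501]), 'width': 85.24992129724949}
```

View pics/scene0.png

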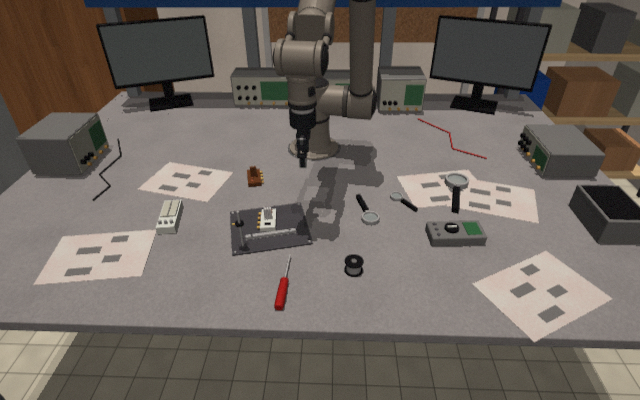

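View pics/side0.png

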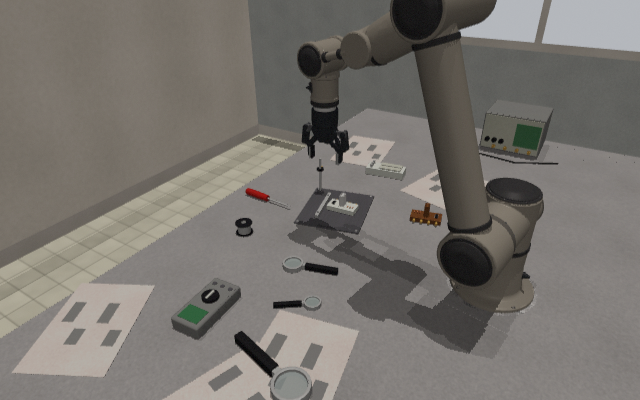

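View pics/wrist0.png

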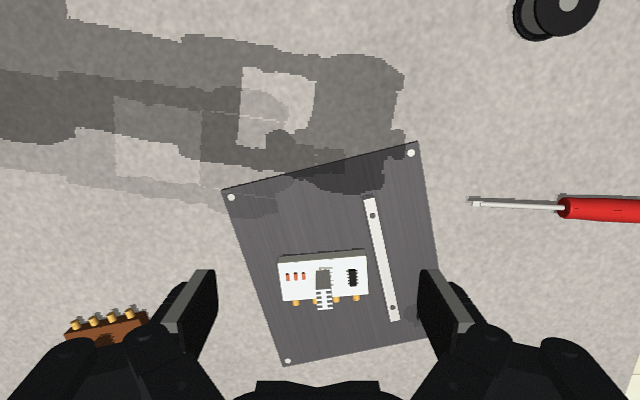

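The wrist view shows the plate with corners at (221,190) and (418,142), the module at (322,278) with its posts facing down in the image and the chip at (352,277), and the bar from (369,198) to (394,321). Side and scene show three loupes. The middle one has its ring at side (293,265) and scene (370,217).

```bash
cat > h.py <<'E'
import numpy as np, cv2
from scipy.spatial.transform import Rotation as Ro
from plant import monitor, imaging, bot
np.set_printoptions(precision=2,suppress=True)
def wristpose(s):
    T=np.eye(4);T[:3,:3]=Ro.from_rotvec(s['ee_rot']).as_matrix();T[:3,3]=s['position']
    return T@imaging.camera_model('wrist')['hand_eye']
def campose(n):
    c=imaging.camera_model(n);T=np.eye(4);T[:3,:3]=Ro.from_rotvec(c['attitude']).as_matrix();T[:3,3]=c['eye'];return T
def ray(n,T,uv,z):
    K=imaging.camera_model(n)['K'];d=T[:3,:3]@np.linalg.solve(K,[uv[0],uv[1],1]);o=T[:3,3]
    return o+d*(z-o[2])/d[2]
def proj(n,T,P):
    K=imaging.camera_model(n)['K'];p=T[:3,:3].T@(np.asarray(P,float)-T[:3,3]);p=K@p;return p[:2]/p[2]
def snap(n,f,crop=None,sc=1):
    s=monitor.read_state();im=imaging.snapshot(n)[:,:,::-1]
    cv2.imwrite(f'pics/{f}_raw.png',im)
    np.save(f'pics/{f}.npy',wristpose(s) if n=='wrist' else campose(n))
    if crop: 
        x,y,w,h=crop;im=im[y:y+h,x:x+w]
    im=cv2.resize(im,None,fx=sc,fy=sc,interpolation=cv2.INTER_CUBIC);cv2.imwrite(f'pics/{f}.png',im)
    return s
E
python3 - <<'E'
from h import *
s=monitor.read_state();T=wristpose(s)
for a in [(231,197),(411,153),(288,361)]: print('screw',ray('wrist',T,a,6))
for a in [(221,190),(418,142),(283,366)]: print('corner',ray('wrist',T,a,6))
for a in [(364,199),(375,197),(387,322),(399,320)]: print('bar',ray('wrist',T,a,18))
for a in [(278,259),(366,255),(369,294),(281,301)]: print('mod top',ray('wrist',T,a,24))
for a in [(352,277)]: print('chip',ray('wrist',T,a,28))
Ts=campose('side'); 
for n,a in (('side',(293,265)),('side',(337,270)),('scene',(370,217)),('scene',(359,197)),('side',(244,227)),('scene',(354,266))): print(n,a,ray(n,campose(n),a,9))
for n,f,c in (('side','side0',(240,150,140,140)),('scene','scene0',(220,180,170,100))):
    im=cv2.imread(f'pics/{f}.png');x,y,w,h=c
    cv2.imwrite(f'pics/{f}c.png',cv2.resize(im[y:y+h,x:x+w],None,fx=4,fy=4,interpolation=2))
E
```

```text
screw [428.83 -32.79   6.  ]
screw [623.78  16.2    6.  ]
screw [ 486.06 -257.12    6.  ]
corner [418.46 -24.75   6.  ]
corner [630.15  27.82   6.  ]
corner [ 479.27 -265.26    6.  ]
bar [574.37 -31.25  18.  ]
bar [586.04 -29.    18.  ]
bar [ 608.83 -187.47   18.  ]
bar [ 623.15 -184.59   18.  ]
mod top [480.45 -99.68  24.  ]
mod top [578.51 -94.65  24.  ]
mod top [ 584.18 -144.57   24.  ]
mod top [ 482.04 -154.08   24.  ]
chip [ 563.36 -120.02   28.  ]
side (293, 265) [499.18 220.66   9.  ]
side (337, 270) [380.33 174.64   9.  ]
scene (370, 217) [500.74 212.67   9.  ]
scene (359, 197) [385.93 180.57   9.  ]
side (244, 227) [747.66 142.58   9.  ]
scene (354, 266) [731.68 151.86   9.  ]
```

View pics/side0c.png

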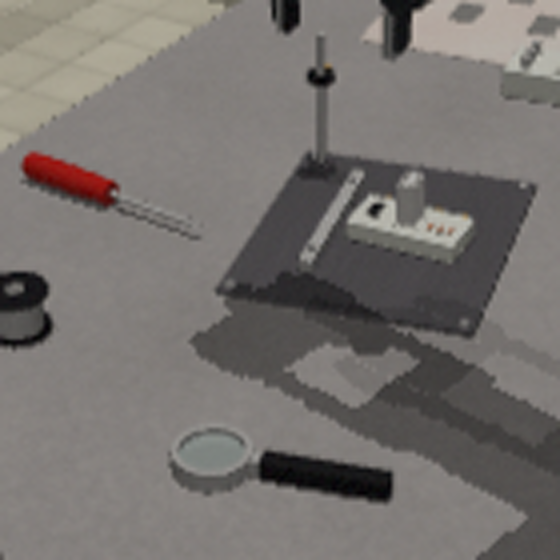

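View pics/scene0c.png

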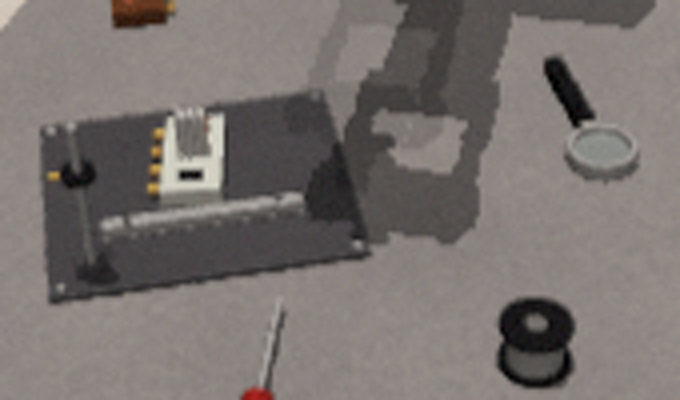

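Crops show the middle loupe lying with its handle towards the robot, well clear of everything, and the collar near scene (239,223). The plate fits its given size (218 × 248 mm measured). Next I move above the module for a closer look.

```bash
python3 -m jog '0.03 0.6 -0.76 0 -0.1 0;0.03 0.6 -0.76 0 -0.1 0;0.03 0.6 -0.76 0 -0.1 0;0.03 0.6 -0.76 0 -0.2 0;0 0 0 0 0 0' 0
python3 - <<'E'
from h import *
s=snap('wrist','w1');print(s['position'],s['ee_rot'],s['time_s'])
snap('wrist','w1b')
E
```

```text
time_s: 0.78
position: [532.2, -123.9, 148.3]
ee_rot: [-1.569, -0.057, 0.059]
contact_force: [0.0, 0.2, -0.1]
width: 85.0
[ 532.2  -123.93  148.29] [-1.57 -0.06  0.06] 0.775
```

View pics/w1b.png

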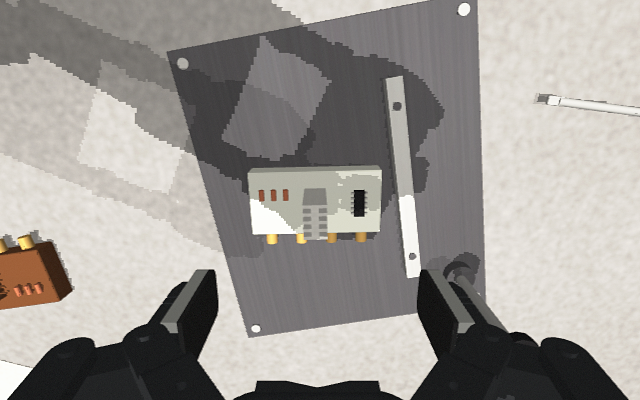

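The closer view shows module top corners at (249,173), (381,170), (381,235) and (254,236), the chip at (360,203), the bar top from (386..402,77) to (406..421,277), and plate screws at (183,63), (464,9) and (256,328).

Run:
```python
from h import *
from scipy.optimize import least_squares
im=cv2.imread('pics/w1b_raw.png');cv2.imwrite('pics/w1c.png',cv2.resize(im[150:300,230:440],None,fx=3.8,fy=3.8,interpolation=2))
T=np.load('pics/w1b.npy')
def fit(pts,x0):
    def f(x):
        c,s=np.cos(x[2]),np.sin(x[2]);r=[]
        for (a,b,z),uv in pts: r+=list(proj('wrist',T,[x[0]+c*a-s*b,x[1]+s*a+c*b,z])-uv)
        return r
    r=least_squares(f,x0);print(r.x[:2],'deg',np.degrees(r.x[2]));print(r.fun.reshape(-1,2));return r.x
S=fit([((-100,125,6),(167,51)),((-100,-125,6),(248,338)),((50,80,18),(386,78)),((62,80,18),(402,76)),((50,-80,18),(406,278)),((62,-80,18),(421,276))],[546,-122,.24])
M=fit([((-50,25,24),(249,173)),((50,25,24),(381,170)),((50,-25,24),(381,235)),((-50,-25,24),(254,236)),((33,0,28),(360,203))],[531,-122,.07])
```

```text
[ 544.6 -121.8] deg 14.081201232486038
[[-0.95  0.04]
 [-0.57 -0.13]
 [-0.27  0.52]
 [ 0.93 -0.61]
 [ 0.74  0.35]
 [ 0.08  0.19]]
[ 531.91 -125.5 ] deg 5.6749657271968035
[[-1.3   0.51]
 [ 2.03  0.26]
 [-0.16 -2.13]
 [-0.77 -0.24]
 [ 0.14  1.66]]
```

View pics/w1c.png

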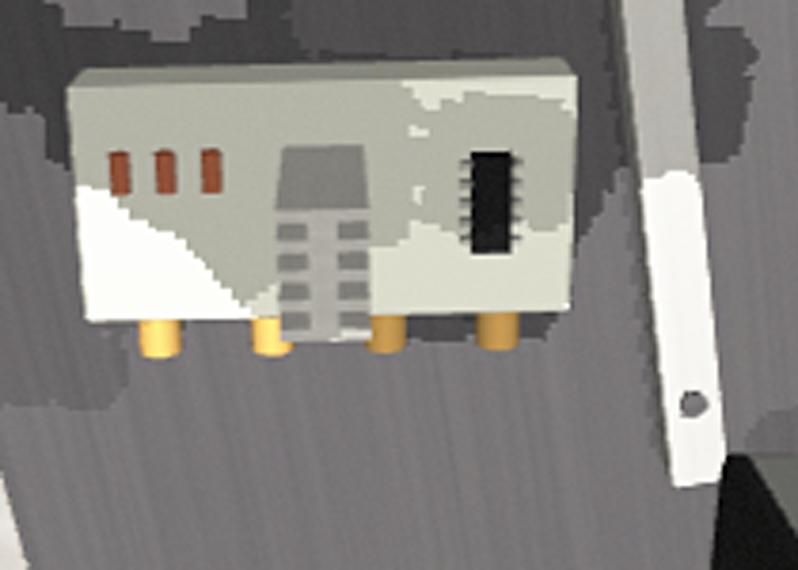

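Run:
```python
from h import *
from scipy.optimize import least_squares
T=np.load('pics/w1b.npy')
C=lambda u,v:(230+(u+.5)/3.8-.5,150+(v+.5)/3.8-.5)
def fit(pts,x0):
    def f(x):
        c,s=np.cos(x[2]),np.sin(x[2]);r=[]
        for (a,b,z),uv in pts: r+=list(proj('wrist',T,[x[0]+c*a-s*b,x[1]+s*a+c*b,z])-uv)
        return r
    r=least_squares(f,x0);print(r.x[:2],'deg',np.degrees(r.x[2]));print(r.fun.reshape(-1,2));return r.x
M=fit([((-50,25,24),C(68,88)),((50,25,24),C(576,76)),((50,-25,24),C(569,308)),((-50,-25,24),C(87,321)),((33,0,28),C(492,203)),((-8,12,64),C(276,209)),((8,12,64),C(370,209)),((8,-12,64),C(372,340)),((-8,-12,64),C(282,340))],[531,-122,.07])
s=monitor.read_state();print(s['position'],np.degrees(Ro.from_rotvec(s['ee_rot']).as_euler('ZYX')),s['time_s'])
```

```text
[ 531.19 -124.67] deg 5.7458195434575
[[-0.81 -0.37]
 [ 0.97 -0.64]
 [ 0.75  1.06]
 [-0.14  0.69]
 [ 0.21  0.43]
 [-0.31  0.15]
 [-0.07 -0.46]
 [ 0.02 -0.5 ]
 [-0.46  0.07]]
[ 533.16 -122.45  150.31] [  4.31  -0.1  -89.97] 0.875
```

```bash
python3 -m jog '-0.02 0.6 -0.03 0 -0.1 0;-0.02 0.6 -0.02 0 -0.1 0;0 0.6 0 0 0 0;0 0.6 0 0 0 0;0 0 0 0 0 0' 0
python3 - <<'E'
from h import *
s=monitor.read_state();print(s['position'],np.degrees(Ro.from_rotvec(s['ee_rot']).as_euler('ZYX')),s['time_s'],s['contact_force'])
s=snap('wrist','w2');print(s['position'])
s=monitor.read_state();print(s['position'])
E
```

```text
time_s: 1.5
position: [535.9, -119.9, 58.1]
ee_rot: [-1.572, -0.095, 0.076]
contact_force: [0.6, 0.6, -0.2]
width: 85.3
[ 535.88 -119.93   58.06] [  6.23  -0.66 -90.18] 1.5 [ 0.56  0.59 -0.23]
[ 535.88 -119.93   58.06]
[ 536.75 -120.27   59.21]
```

View pics/w2.png

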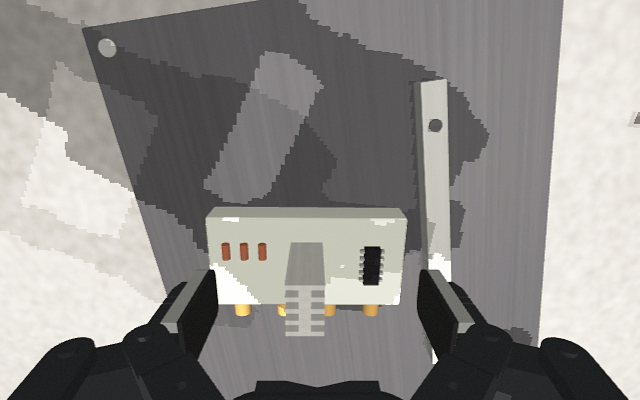

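```bash
python3 -m jog '-0.13 0.1 -0.14 0 0 0;0 0.1 0 0 0 0;0 0 0 0 0 0' 0
python3 - <<'E'
from h import *
for i in range(2):
  s=snap('wrist',f'w3{i}');print(s['position'],np.degrees(Ro.from_rotvec(s['ee_rot']).as_euler('ZYX')),s['time_s'])
E
```

```text
time_s: 1.92
position: [533.7, -126.9, 53.9]
ee_rot: [-1.575, -0.101, 0.071]
contact_force: [-0.0, 1.0, 1.2]
width: 85.5
[ 533.73 -126.91   53.95] [  6.27  -1.07 -90.39] 1.925
[ 533.83 -126.93   54.07] [  6.27  -1.08 -90.4 ] 1.975
```

View pics/w31.png

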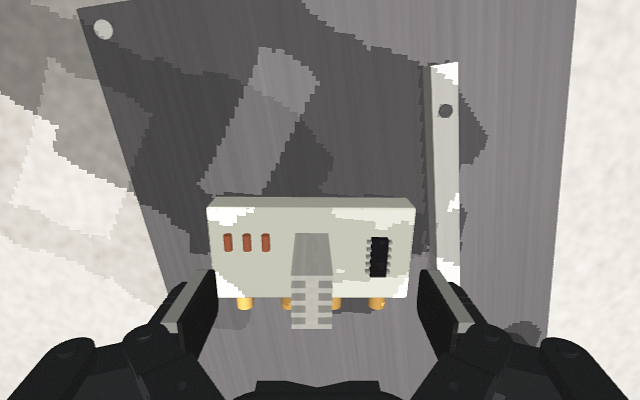

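```bash
python3 -m jog '-0.05 0.1 0 0.05 0 0.13;0 0 0 0 0 0' 0
python3 - <<'E'
from h import *
s=monitor.read_state();print(s['position'],np.degrees(Ro.from_rotvec(s['ee_rot']).as_euler('ZYX')),s['time_s'])
E
python3 -m jog '0 0 0 0 0 0;0 0 0 0 0 0;0 0 0 0 0 0;0 0 0 0 0 0;0 0 0 0 0 0' 1 40;python3 -m jog '0 0 0 0 0 0;0 0 0 0 0 0;0 0 0 0 0 0'
python3 - <<'E'
from h import *
s=snap('wrist','w4');print(s['position'],np.degrees(Ro.from_rotvec(s['ee_rot']).as_euler('ZYX')),s['time_s'],s['contact_force'],s['width'])
E
```

```text
time_s: 2.28
position: [531.9, -127.2, 49.9]
ee_rot: [-1.569, -0.086, 0.086]
contact_force: [-0.1, 1.4, -0.8]
width: 85.4
[ 531.9  -127.22   49.89] [  6.26   0.02 -89.97] 2.275
time_s: 2.9
position: [532.0, -127.2, 49.9]
ee_rot: [-1.569, -0.086, 0.086]
contact_force: [-0.9, -0.5, -1.2]
width: 15.4
time_s: 3.28
position: [531.9, -127.2, 49.9]
ee_rot: [-1.569, -0.086, 0.086]
contact_force: [-0.0, 0.2, 0.7]
width: 15.6
[ 531.93 -127.18   49.88] [  6.27   0.02 -89.97] 3.275 [-0.03  0.24  0.68] 15.625958932646771
```

View pics/w4.png

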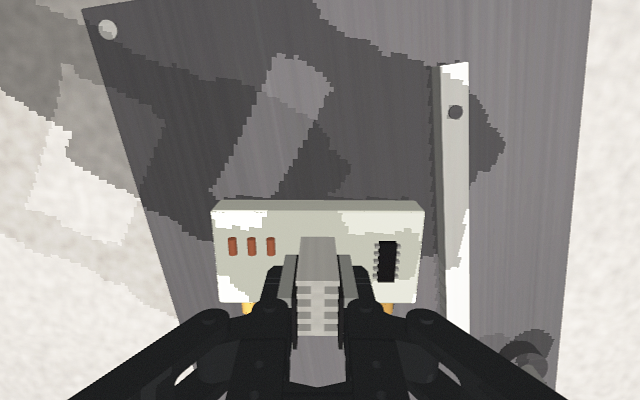

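Gripped, width 15.6 mm against the 16 mm sink. Lifting and turning clockwise.

```bash
python3 -m jog '0 -0.25 0 0 0 0;0 -0.25 0 0 0 0;0 0 0 0 1 0;0 0 0 0 1 0;0 0 0 0 1 0' 1 40;python3 -m jog '0 0 0 0 1 0;0 0 0 0 1 0;0 0 0 0 1 0;0 0 0 0 1 0;0 0 0 0 1 0'
python3 - <<'E'
from h import *
s=snap('wrist','w5');print(s['position'],np.degrees(Ro.from_rotvec(s['ee_rot']).as_euler('ZYX')),s['time_s'],s['contact_force'],s['width'])
E
```

```text
time_s: 3.95
position: [532.5, -127.3, 73.5]
ee_rot: [-1.556, 0.251, -0.254]
contact_force: [-0.2, 0.8, -0.8]
width: 15.5
time_s: 4.58
position: [533.4, -127.6, 77.7]
ee_rot: [-1.412, 0.808, -0.817]
contact_force: [0.5, 0.5, -1.9]
width: 15.1
[ 533.44 -127.65   77.65] [-59.8   -0.23 -89.8 ] 4.575 [ 0.53  0.55 -1.94] 15.111482401407375
```

View pics/w5.png

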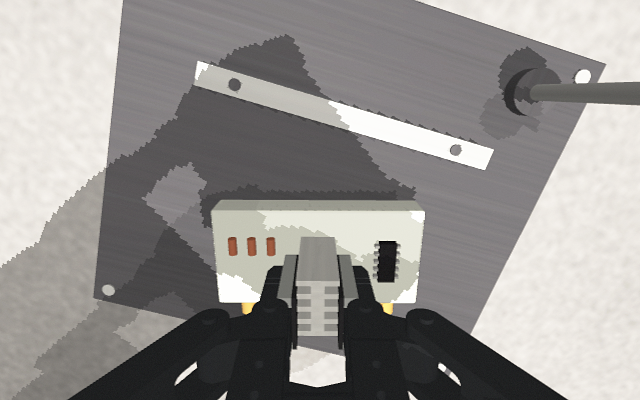

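The module hangs level in the grip. The bar still shows about 16° of misalignment, running from (195,75) to (490,158). Completing the turn.

```bash
python3 -m jog '0 0.1 0 0 1 0;0 0.1 0 0 1 0;0 0 0 0 0 0;0 0 0 0 0 0'
python3 - <<'E'
from h import *
s=snap('wrist','w6');print(s['position'],np.degrees(Ro.from_rotvec(s['ee_rot']).as_euler('ZYX')),s['time_s'],s['contact_force'],s['width'])
E
```

```text
time_s: 5.12
position: [534.2, -127.9, 71.9]
ee_rot: [-1.313, 1.02, -1.033]
contact_force: [-0.6, -1.0, -1.0]
width: 15.2
[ 534.22 -127.91   71.93] [-75.95  -0.26 -89.61] 5.125 [-0.61 -0.96 -1.01] 15.197742135459482
```

View pics/w6.png

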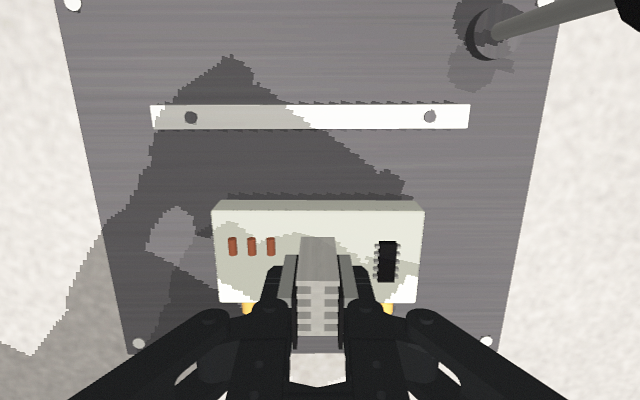

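The bar (near edge v≈129, ends u=153 and 469) and the module's plain side (v≈200–210, u=211–425) are now parallel. Computing the gap.

Run:
```python
from h import *
T=np.load('pics/w6.npy');s=monitor.read_state();R=Ro.from_rotvec(s['ee_rot']).as_matrix();p=s['position'];print(p)
g=lambda uv,z:R.T@(ray('wrist',T,uv,z)-p)
lift=p[2]-49.9
for n,uv,z in (('barL',(153,129),18),('barR',(468,128),18),('barFL',(151,105),18),('barFR',(471,103),18),('mtopL',(211,210.5),24+lift),('mtopR',(425,211),24+lift),('mbotL',(222,200.5),6+lift),('mbotR',(412,200.5),6+lift)): print(n,g(uv,z))
```

```text
[ 534.22 -127.91   71.94]
barL [-84.02  53.97  60.76]
barR [76.49 54.71 61.31]
barFL [-83.32  54.05  72.52]
barFR [76.35 54.8  73.57]
mtopL [-49.55  25.86  26.73]
mtopR [49.64 26.31 26.43]
mbotL [-49.23  43.85  25.82]
mbotR [48.3  44.3  25.78]
```

```bash
python3 -m jog '-0.05 0.2 0.4 -0.05 0 0.03;-0.04 0.2 0.3 0 0 0;0 0 0 0 0 0;0 0 0 0 0 0'
python3 - <<'E'
from h import *
s=snap('wrist','w7');print(s['position'],np.degrees(Ro.from_rotvec(s['ee_rot']).as_euler('ZYX')),s['time_s'],s['contact_force'],s['width'])
E
```

```text
time_s: 5.68
position: [561.1, -117.5, 56.1]
ee_rot: [-1.318, 1.023, -1.023]
contact_force: [-1.2, -0.5, -0.4]
width: 15.7
[ 561.12 -117.45   56.06] [-75.65  -0.04 -90.01] 5.675 [-1.19 -0.51 -0.42] 15.650748249260042
```

View pics/w7.png

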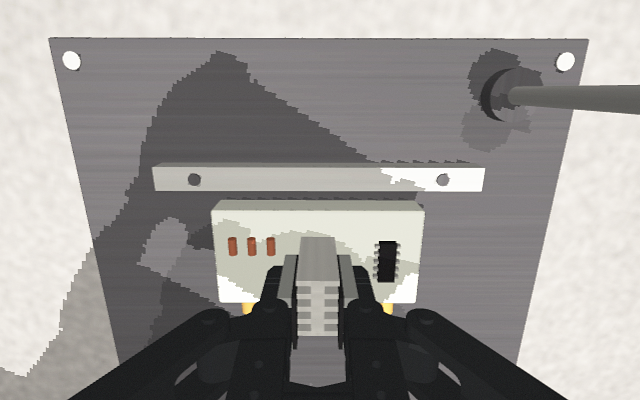

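```bash
python3 -m jog '0 0.1 0.1 0 0 0;0 0 0 0 0 0'
python3 - <<'E'
from h import *
s=snap('wrist','w8');print(s['position'],np.degrees(Ro.from_rotvec(s['ee_rot']).as_euler('ZYX')),s['time_s'],s['contact_force'],s['width'])
T=np.load('pics/w8.npy')
E
```

```text
time_s: 5.98
position: [564.9, -116.7, 52.2]
ee_rot: [-1.318, 1.023, -1.024]
contact_force: [0.5, 0.3, -0.5]
width: 15.0
[ 564.86 -116.69   52.18] [-75.68  -0.04 -90.  ] 5.975 [ 0.52  0.27 -0.47] 14.971078026200157
```

View pics/w8.png

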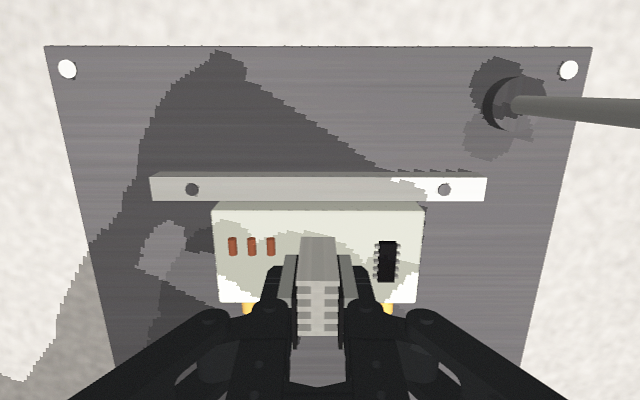

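```bash
python3 -m jog '0 0.03 0.08 0 0 0;0 0 0 0 0 0'
python3 - <<'E'
from h import *
s=snap('wrist','w9',(140,120,360,200),2.2);print(s['position'],np.degrees(Ro.from_rotvec(s['ee_rot']).as_euler('ZYX')),s['time_s'],s['contact_force'],s['width'])
T=np.load('pics/w9.npy')
E
```

```text
time_s: 6.28
position: [566.8, -116.2, 51.1]
ee_rot: [-1.32, 1.025, -1.022]
contact_force: [0.7, -0.2, -1.4]
width: 15.5
[ 566.78 -116.23   51.12] [-75.66  -0.02 -90.17] 6.275 [ 0.75 -0.24 -1.44] 15.453375742006726
```

View pics/w9.png

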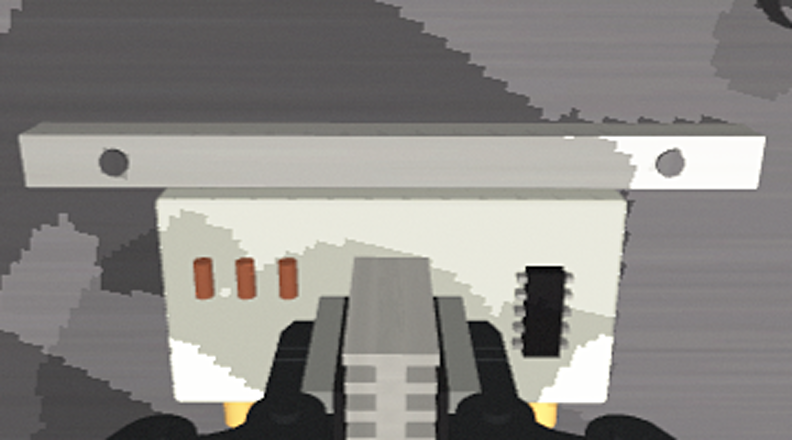

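```bash
python3 -m jog '0 0 0.06 0 0 0;0 0.03 0.03 0 0 0'
python3 - <<'E'
from h import *
for i in range(2):
  s=snap('wrist','w10',(140,120,360,200),2.2);print(s['position'],np.degrees(Ro.from_rotvec(s['ee_rot']).as_euler('ZYX')),s['time_s'],s['contact_force'],s['width'])
T=np.load('pics/w10.npy');R=Ro.from_rotvec(s['ee_rot']).as_matrix();p=s['position']
E
```

```text
time_s: 6.58
position: [567.1, -116.1, 50.1]
ee_rot: [-1.325, 1.029, -1.017]
contact_force: [-9.0, -2.0, 13.6]
width: 15.5
[ 567.07 -116.07   50.1 ] [-75.61   0.06 -90.59] 6.575 [-9.05 -2.04 13.59] 15.506480891200109
[ 567.16 -116.04   50.18] [-75.61   0.06 -90.59] 6.625 [-7.11 -3.01  3.27] 15.080099639472909
```

View pics/w10.png

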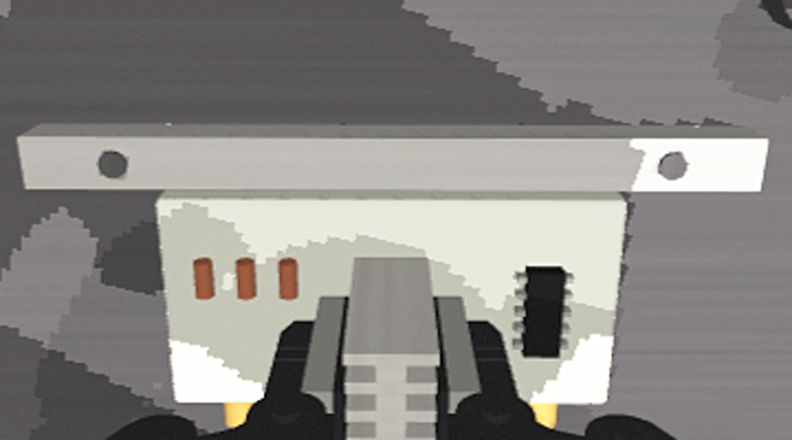

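Force shows contact with both bar (−9 N in x) and plate (+13 N in z). Releasing.

```bash
python3 -m jog '0 0 0 0 0 0;0 0 0 0 0 0;0 0 0 0 0 0;0 0 0 0 0 0' 0 ; python3 -m jog '0 -0.7 0 0 0 0;0 -0.7 -0.3 0 0 0;0 -0.7 -0.5 0 0 0;0 -0.7 -0.5 0 0 0;0 0 0 0 0 0' 0
python3 - <<'E'
from h import *
for i in range(2):
  s=snap('wrist','w11');print(s['position'],np.degrees(Ro.from_rotvec(s['ee_rot']).as_euler('ZYX')),s['time_s'],s['contact_force'],s['width'])
E
```

```text
time_s: 7.18
position: [568.7, -116.1, 50.9]
ee_rot: [-1.323, 1.026, -1.02]
contact_force: [-0.6, 0.6, -0.4]
width: 85.1
time_s: 7.8
position: [518.3, -128.7, 165.9]
ee_rot: [-1.323, 1.026, -1.02]
contact_force: [0.4, -0.5, -0.2]
width: 85.5
[ 518.27 -128.74  165.88] [-75.59  -0.02 -90.38] 7.8 [ 0.4  -0.49 -0.23] 85.48026693455273
[ 518.26 -128.4   164.63] [-75.57   0.05 -90.46] 7.85 [-1.08 -0.31 -0.87] 85.12827523560783
```

View pics/w11.png

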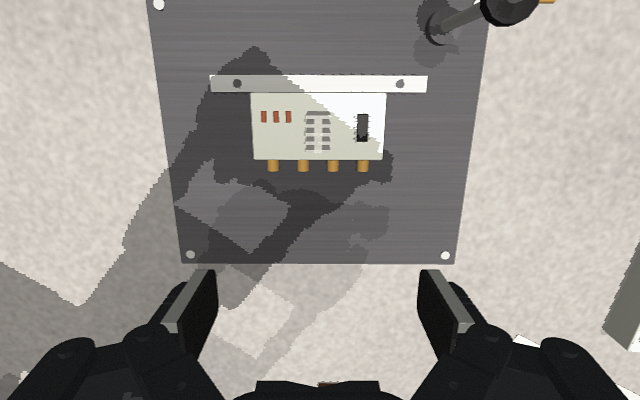

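The module is let go: its plain side lies along the bar at v≈93 (u 250–387), parallel to it, with the chip at (363,128). Now computing the chip position, the collar height and the loupe pose.

Run:
```python
from h import *
from scipy.optimize import least_squares
snap('side','s1');snap('scene','c1')
for f,c in (('s1',(270,150,80,60)),('c1',(220,190,120,60))):
    im=cv2.imread(f'pics/{f}_raw.png');x,y,w,h=c
    cv2.imwrite(f'pics/{f}c.png',cv2.resize(im[y:y+h,x:x+w],None,fx=6,fy=6,interpolation=cv2.INTER_NEAREST))
T=np.load('pics/w11.npy')
def fit(pts,x0):
    def f(x):
        c,s=np.cos(x[2]),np.sin(x[2]);r=[]
        for (a,b,z),uv in pts: r+=list(proj('wrist',T,[x[0]+c*a-s*b,x[1]+s*a+c*b,z])-uv)
        return r
    r=least_squares(f,x0);print(r.x[:2],'deg',np.degrees(r.x[2]));print(r.fun.reshape(-1,2));return r.x
S=fit([((-100,125,6),(147,-2)) ,((-100,125,6),(181,265))][1:]+[((-100,-125,6),(456,265)),((50,80,18),(212,93)),((62,80,18),(210,76)),((50,-80,18),(428,92)),((62,-80,18),(427,75))],[546,-122,.24])
M=fit([((-50,25,24),(250,93)),((50,25,24),(387,93)),((50,-25,24),(383,160)),((-50,-25,24),(254,160)),((33,0,28),(363,128))],[569,-116,-1.32])
def st(x,y): c,s=np.cos(S[2]),np.sin(S[2]);return S[0]+c*x-s*y,S[1]+s*x+c*y
c,s=np.cos(M[2]),np.sin(M[2]);print('chip',M[0]+33*c,M[1]+33*s)
rx=st(95,-90);print('rod',rx,'barface',st(50,0),'modplain',M[0]-25*s,M[1]+25*c)
for n,z in (('side',0),('scene',0)):
    for h in (100,110,120,130,146): print(n,h,proj(n,campose(n),[rx[0],rx[1],h]))
    print('base',proj(n,campose(n),[rx[0],rx[1],6]))
```

```text
[ 543.85 -122.6 ] deg 14.513650326896618
[[ 1.53 -0.66]
 [-0.55 -0.73]
 [-0.34 -0.1 ]
 [ 0.05 -0.24]
 [-1.58  0.62]
 [ 1.05  0.45]]
[ 568.15 -115.91] deg -75.52390303444668
[[-0.13 -0.33]
 [ 0.14 -0.41]
 [ 0.02  0.34]
 [-0.08  0.38]
 [ 0.04  0.13]]
chip 576.3988968922066 -147.8608382875213
rod (np.float64(658.3712652603275), np.float64(-185.92319453872722)) barface (np.float64(592.2523483551697), np.float64(-110.0727573132976)) modplain 592.3559864030665 -109.65911981383996
side 100 [320.26 169.34]
side 110 [320.24 166.83]
side 120 [320.21 164.31]
side 130 [320.18 161.77]
side 146 [320.14 157.67]
base [320.5  192.16]
scene 100 [239.86 223.57]
scene 110 [239.45 220.93]
scene 120 [239.04 218.26]
scene 130 [238.62 215.57]
scene 146 [237.94 211.21]
base [243.54 247.19]
```

View pics/s1c.png

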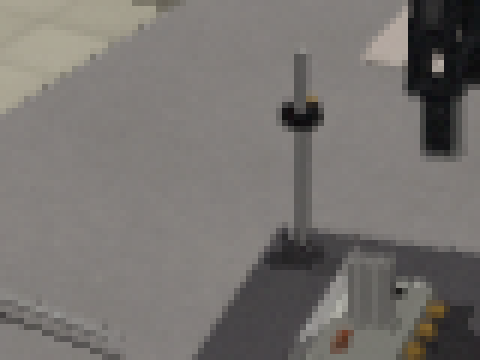

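View pics/c1c.png

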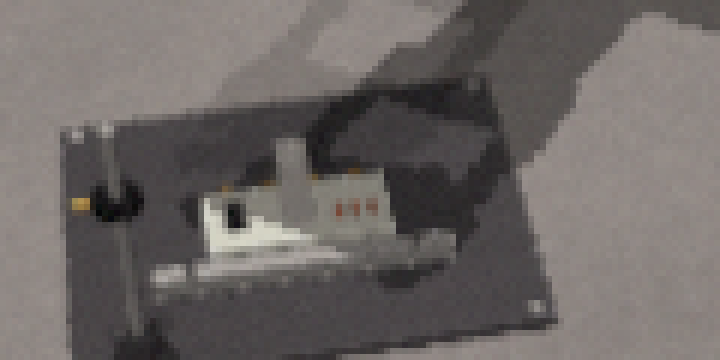

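```bash
python3 -m jog '0 -0.7 -0.4 0 0 0;0 -0.7 -0.3 0 0 0;0 0 0 0 0 0' 0
python3 - <<'E'
from h import *
for i in range(2):
  s=snap('wrist','w12');print(s['position'],np.degrees(Ro.from_rotvec(s['ee_rot']).as_euler('ZYX')),s['time_s'])
T=np.load('pics/w12.npy')
for h in (100,105,110,130,146): print(h,proj('wrist',T,[658.8,-186,h]))
im=cv2.imread('pics/w12_raw.png');cv2.imwrite('pics/w12c.png',cv2.resize(im[0:140,360:520],None,fx=4,fy=4,interpolation=cv2.INTER_NEAREST))
E
```

```text
time_s: 8.38
position: [491.1, -134.1, 216.1]
ee_rot: [-1.327, 1.035, -1.008]
contact_force: [-0.4, -0.4, -1.2]
width: 85.5
[ 491.12 -134.06  216.06] [-75.46   0.45 -90.96] 8.375
[ 490.77 -133.71  214.76] [-75.45   0.54 -91.06] 8.425
100 [479.19 -40.14]
105 [482.95 -43.04]
110 [486.91 -46.07]
130 [504.85 -59.86]
146 [522.27 -73.24]
```

View pics/w12c.png

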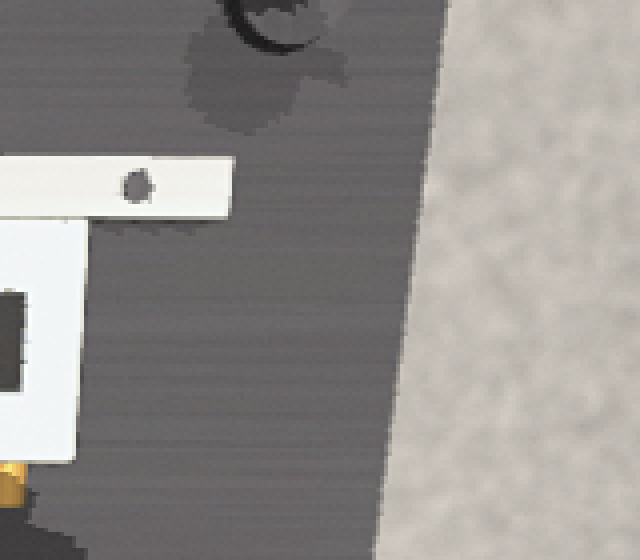

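Run:
```python
from h import *
T=np.load('pics/w11.npy')
a=np.linspace(0,2*np.pi,24)
im0=cv2.imread('pics/w11_raw.png')[0:60,400:600]
out=[]
for zc in (100,105,110):
    im=cv2.resize(im0,None,fx=3.8,fy=3.8,interpolation=cv2.INTER_NEAREST)
    for z,c in ((zc-4,(0,0,255)),(zc+4,(0,255,0))):
        pts=np.array([proj('wrist',T,[658.7+13*np.cos(t),-186+13*np.sin(t),z]) for t in a])
        cv2.polylines(im,[np.int32((pts-[400,0])*3.8)],True,c,1)
    out.append(im)
cv2.imwrite('pics/w11ov.png',np.hstack([cv2.resize(np.vstack(out),(600,540))]))
```

```text
(no output)
```

View pics/w11ov.png

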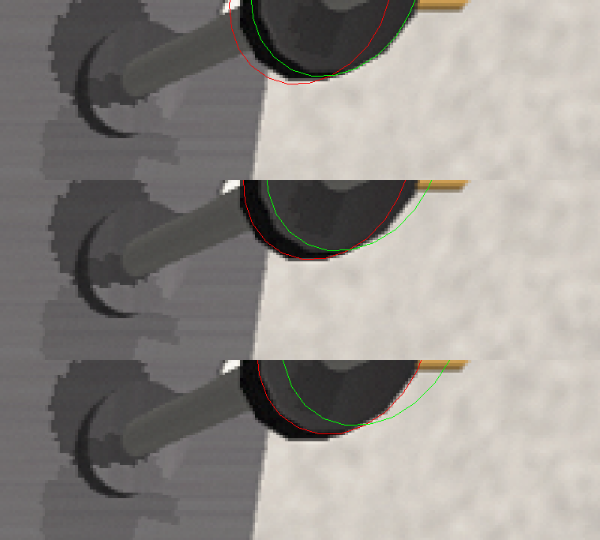

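```bash
python3 -m jog '-0.9 0.3 -0.1 0 0 0;-0.9 0.3 -0.1 0 0 0;-0.9 0.3 0 0.12 0 -0.06;-0.9 0 0 0 0 0;-0.9 0 0 0 0 0' 0; python3 -m jog '-0.9 0.2 0 0 0 0;-0.9 0.2 0 0 0 0;-0.9 0 0 0 0 0;-0.7 0 0 0 0 0;0 0 0 0 0 0' 0
python3 - <<'E'
from h import *
for i in range(2):
  s=snap('wrist','w13');print(s['position'],np.degrees(Ro.from_rotvec(s['ee_rot']).as_euler('ZYX')),s['time_s'])
E
```

```text
time_s: 9.1
position: [434.6, 43.2, 170.6]
ee_rot: [-1.323, 1.035, -1.012]
contact_force: [0.4, -0.2, 0.3]
width: 85.1
time_s: 9.72
position: [396.0, 182.0, 148.0]
ee_rot: [-1.335, 1.04, -1.002]
contact_force: [0.4, -0.2, -0.3]
width: 85.1
[396.02 181.97 147.98] [-75.36   0.5  -91.47] 9.725
[396.25 181.18 147.99] [-75.41   0.49 -91.48] 9.775
```

View pics/w13.png

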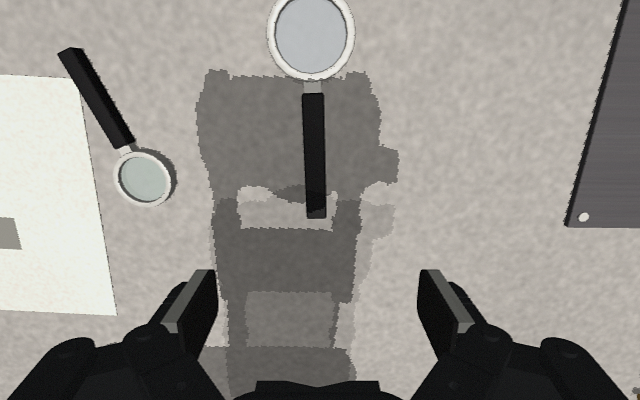

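The loupe view shows the ring at (311,33), 89 px wide, and the handle top from (313,94) to (316,218). Checking its size against the middle loupe.

Run:
```python
from h import *
T=np.load('pics/w13.npy');s=monitor.read_state();p=s['position'];R=Ro.from_rotvec(s['ee_rot']).as_matrix()
a=ray('wrist',T,(267,33),17);b=ray('wrist',T,(354.5,33),17);print('ring dia',np.linalg.norm(a-b),(a+b)/2)
h1=ray('wrist',T,(313,94),18);h2=ray('wrist',T,(316.5,217.5),18);print(h1,h2,np.linalg.norm(h1-h2))
print('width',np.linalg.norm(ray('wrist',T,(303,150),18)-ray('wrist',T,(325,150),18)))
d=(h1-h2)/np.linalg.norm(h1-h2);print('yaw',np.degrees(np.arctan2(d[1],d[0])))
g=h2+d*(132-62);g[2]=9;print('grasp',g,'tool delta',R.T@(g-p), p)
```

```text
ring dia 57.936760924178756 [503.09 215.1   17.  ]
[466.17 204.05  18.  ] [377.02 178.37  18.  ] 92.77737097740298
width 16.166936514058882
yaw 16.06595491346701
grasp [444.29 197.75   9.  ] tool delta [ -3.55 138.    53.94] [396.64 180.54 148.28]
```

Sizes match the middle loupe (≈58–60 mm ring, 16 mm handle, yaw 16°).

```bash
python3 -m jog '-0.05 0.6 0.4 0.18 -0.19 -0.06;-0.04 0.6 0.4 0 0 0;0 0.5 0.3 0 0 0;0 0.4 0.2 0 0 0;0 0 0 0 0 0' 0
python3 - <<'E'
from h import *
for i in range(2):
  s=snap('wrist','w14');print(s['position'],np.degrees(Ro.from_rotvec(s['ee_rot']).as_euler('ZYX')),s['time_s'])
E
```

```text
time_s: 10.45
position: [448.6, 193.4, 59.8]
ee_rot: [-1.328, 1.004, -1.005]
contact_force: [-0.2, -0.4, 0.3]
width: 85.2
[448.57 193.43  59.79] [-74.25  -0.06 -90.03] 10.45
[448.6  193.49  60.42] [-74.24  -0.06 -89.99] 10.5
```

View pics/w14.png

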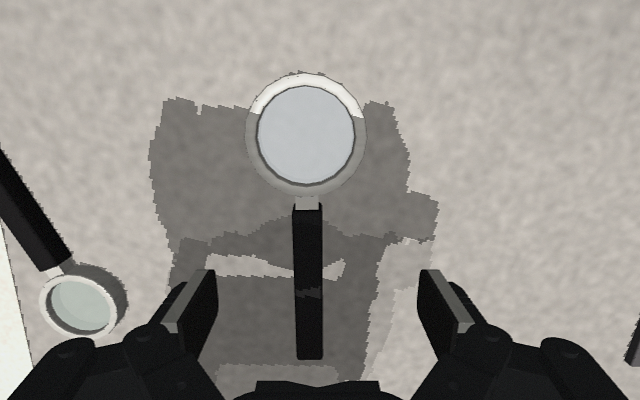

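Run:
```python
from h import *
T=np.load('pics/w14.npy');s=monitor.read_state();p=s['position'];R=Ro.from_rotvec(s['ee_rot']).as_matrix()
c=ray('wrist',T,(306,133),17);print('lens',c)
a=ray('wrist',T,(246,133),17);b=ray('wrist',T,(367,133),17);print(np.linalg.norm(a-b))
h1=ray('wrist',T,(308,209),18);h2=ray('wrist',T,(309,355),18);print(np.linalg.norm(h1-h2))
d=(h1-h2);d/=np.linalg.norm(d);print('yaw',np.degrees(np.arctan2(d[1],d[0])));dl=(c-h2)/np.linalg.norm(c-h2);print('yaw2',np.degrees(np.arctan2(dl[1],dl[0])))
print('toolframe lens',R.T@(c-p),'h1',R.T@(h1-p),'h2',R.T@(h2-p))
```

```text
lens [504.89 215.34  17.  ]
58.16161060474102
91.99428546608804
yaw 15.667464882388167
yaw2 15.992067936205965
toolframe lens [-5.51 44.11 59.9 ] h1 [-4.84 43.06 21.58] h2 [ -5.01  42.94 -70.42]
```

```bash
python3 -m jog '-0.12 0.4 -0.03 0 0 0;0 0.3 0 0 0 0;0 0 0 0 0 0' 0
python3 - <<'E'
from h import *
s=snap('wrist','w15');print(s['position'],np.degrees(Ro.from_rotvec(s['ee_rot']).as_euler('ZYX')),s['time_s'])
E
```

```text
time_s: 10.92
position: [447.1, 197.4, 34.5]
ee_rot: [-1.323, 1.001, -1.008]
contact_force: [-0.1, 0.3, 0.8]
width: 85.6
[447.12 197.42  34.46] [-74.28  -0.07 -89.72] 10.925
```

View pics/w15.png

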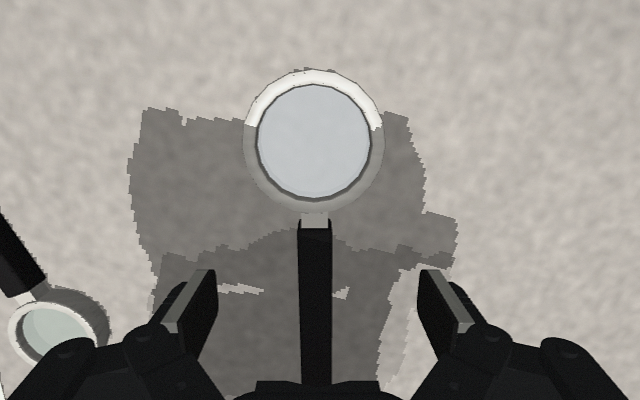

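```bash
python3 -m jog '-0.02 0.33 0 -0.03 0 0;0 0 0 0 0 0' 0; python3 -m jog '0 0 0 0 0 0;0 0 0 0 0 0;0 0 0 0 0 0;0 0 0 0 0 0;0 0 0 0 0 0' 1 60;python3 -m jog '0 0 0 0 0 0;0 0 0 0 0 0;0 0 0 0 0 0'
python3 - <<'E'
from h import *
s=snap('wrist','w16');print(s['position'],np.degrees(Ro.from_rotvec(s['ee_rot']).as_euler('ZYX')),s['time_s'],s['width'])
E
```

```text
time_s: 11.22
position: [447.8, 198.4, 21.7]
ee_rot: [-1.325, 1.002, -1.007]
contact_force: [-1.0, 0.8, 0.2]
width: 85.2
time_s: 11.85
position: [448.3, 198.5, 22.4]
ee_rot: [-1.324, 1.001, -1.007]
contact_force: [-1.3, 0.1, -0.6]
width: 13.9
time_s: 12.22
position: [448.1, 198.4, 22.2]
ee_rot: [-1.324, 1.002, -1.007]
contact_force: [-0.3, -0.3, 0.9]
width: 14.4
[448.14 198.44  22.24] [-74.27  -0.08 -89.79] 12.225 14.405982675510993
```

View pics/w16.png

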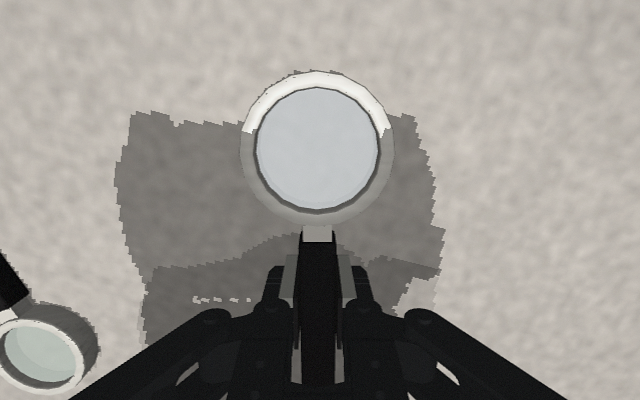

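```bash
python3 -m jog '0 -0.4 0 0 0 0;0 -0.4 0 0 0 0;0 0 0 0 0 0;0 0 0 0 0 0' 1 80
python3 - <<'E'
from h import *
s=snap('wrist','w17');print(s['position'],np.degrees(Ro.from_rotvec(s['ee_rot']).as_euler('ZYX')),s['time_s'],s['width'])
E
```

```text
time_s: 12.78
position: [447.4, 198.3, 54.1]
ee_rot: [-1.326, 1.003, -1.006]
contact_force: [-0.2, 0.1, -0.9]
width: 13.2
[447.44 198.28  54.09] [-74.28  -0.08 -89.88] 12.775 13.235629704697557
```

View pics/w17.png

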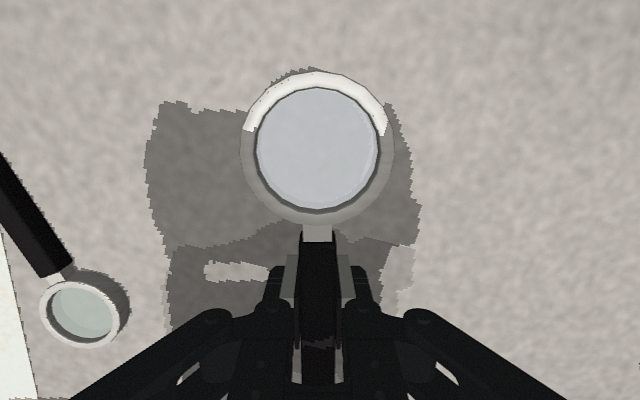

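The loupe lifted without droop: the ring holds at (317,149), the same as before the lift. Computing the target.

Run:
```python
from h import *
T=np.load('pics/w17.npy');s=monitor.read_state();p=s['position'];R=Ro.from_rotvec(s['ee_rot']).as_matrix()
z=p[2]-13.2+8
c=ray('wrist',T,(317.3,150),z);print('lens',c,'tool',R.T@(c-p),np.linalg.norm(ray('wrist',T,(241,150),z)-ray('wrist',T,(394,150),z)))
off=c-p
chip=np.array([576.4,-147.9,0]);t=chip-off;t[2]=115.7;print('target TCP',t,'delta tool',R.T@(t-p)/40)
```

```text
lens [503.48 214.4   48.87] tool [-0.33  5.32 58.25] 57.88821442596609
target TCP [ 520.41 -164.    115.7 ] delta tool [ 9.21 -1.53 -0.7 ]
```

```bash
python3 -m jog '0 -0.6 0 0 0 0;0 -0.7 0 0 0 0;0 -0.7 0 0 0 0;0 -0.6 0 0 0 0;0.4 -0.3 -0.1 0 0 0'; python3 -m jog '0.8 0 -0.1 0 0 0;0.8 0 -0.1 0 0 0;0.8 0 -0.1 0 0 0;0.8 0 -0.1 0 0 0;0.8 0 -0.1 0 0 0';python3 -m jog '0.8 0 0 0 0 0;0.8 0 0 0 0 0;0.8 0 0 0 0 0;0.7 0 0 0 0 0;0.5 0 0 0 0 0'
python3 - <<'E'
from h import *
s=monitor.read_state();p=s['position'];R=Ro.from_rotvec(s['ee_rot']).as_matrix()
print(p,np.degrees(Ro.from_rotvec(s['ee_rot']).as_euler('ZYX')),s['time_s'],s['width'],R.T@(np.array([520.4,-164,115.7])-p)/40)
E
```

```text
time_s: 13.45
position: [445.7, 181.3, 168.7]
ee_rot: [-1.334, 1.007, -1.002]
contact_force: [0.3, 0.5, -1.3]
width: 13.8
time_s: 14.08
position: [468.1, 13.7, 166.1]
ee_rot: [-1.339, 1.01, -0.998]
contact_force: [-0.3, 0.7, -0.4]
width: 13.5
time_s: 14.7
position: [503.5, -134.6, 161.1]
ee_rot: [-1.342, 1.021, -0.994]
contact_force: [0.3, 0.7, -0.0]
width: 14.0
[ 503.54 -134.58  161.15] [-74.31   0.21 -91.24] 14.7 14.03007064828944 [0.83 1.13 0.23]
```

```bash
python3 -m jog '0.5 0 0.1 0.15 0 -0.03;0.3 0 0.1 0 0 0;0 0.3 0 0 0 0;0 0.3 0 0 0 0;0 0 0 0 0 0'
python3 - <<'E'
from h import *
s=snap('wrist','w18');snap('side','s18');snap('scene','c18')
s=monitor.read_state();p=s['position'];R=Ro.from_rotvec(s['ee_rot']).as_matrix()
print(p,np.degrees(Ro.from_rotvec(s['ee_rot']).as_euler('ZYX')),s['time_s'],s['width'],R.T@(np.array([520.4,-164,115.7])-p)/40)
E
```

```text
time_s: 15.32
position: [518.0, -164.6, 132.6]
ee_rot: [-1.328, 1.012, -1.001]
contact_force: [0.7, 0.2, -0.0]
width: 13.6
[ 518.96 -165.13  134.18] [-74.38   0.1  -90.18] 15.475 13.690434202201418 [-0.02  0.46  0.04]
```

View pics/w18.png

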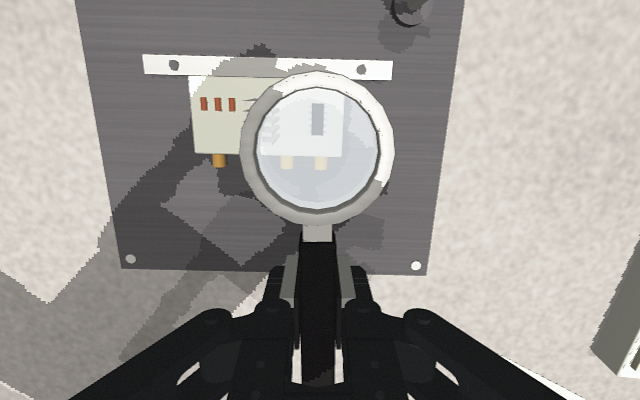

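Through the lens the chip appears at (317,119). Checking its position against the lens, then descending.

```bash
python3 - <<'E'
from h import *
T=np.load('pics/w18.npy')
print('chip',ray('wrist',T,(317.5,119.5),28))
E
python3 -m jog '0 0.2 0.02 0 0 0;0 0.2 0.02 0 0 0;0 0 0 0 0 0;0 0 0 0 0 0'
python3 - <<'E'
from h import *
s=snap('wrist','w19');s=snap('wrist','w19');snap('side','s19',(260,140,120,90),6);snap('scene','c19',(220,170,120,90),6)
s=monitor.read_state();p=s['position'];R=Ro.from_rotvec(s['ee_rot']).as_matrix()
print(p,np.degrees(Ro.from_rotvec(s['ee_rot']).as_euler('ZYX')),s['time_s'],s['width'],R.T@(np.array([520.4,-164,115.7])-p)/40)
lens=p+R@np.array([-.33,13.2,58.25]);print('lens',lens)
T=np.load('pics/w19.npy');print(ray('wrist',T,(317.3,150),lens[2]+8))
E
```

```text
chip [ 576.38 -147.55   28.  ]
time_s: 15.98
position: [520.9, -164.4, 117.7]
ee_rot: [-1.327, 1.008, -1.004]
contact_force: [0.6, -0.2, -0.8]
width: 14.1
[ 520.93 -164.44  117.85] [-74.35   0.04 -90.12] 16.175 13.78860468129422 [-0.01  0.05 -0.01]
lens [ 576.9  -148.41  104.54]
[ 576.91 -148.29  112.54]
```

View pics/w19.png

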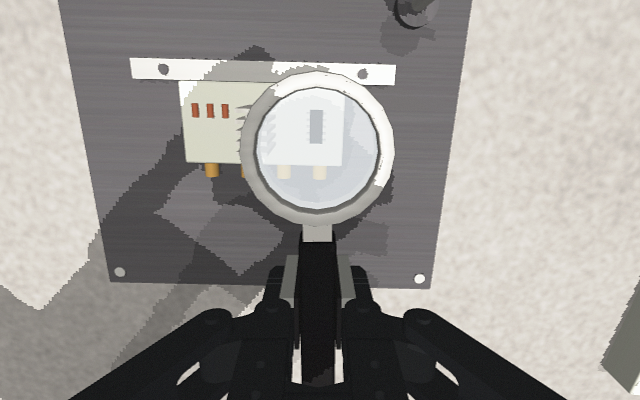

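View pics/s19.png

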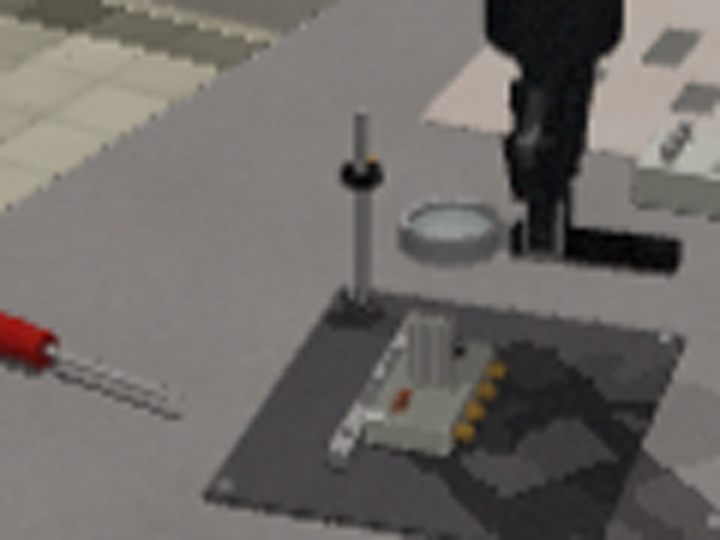

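View pics/c19.png

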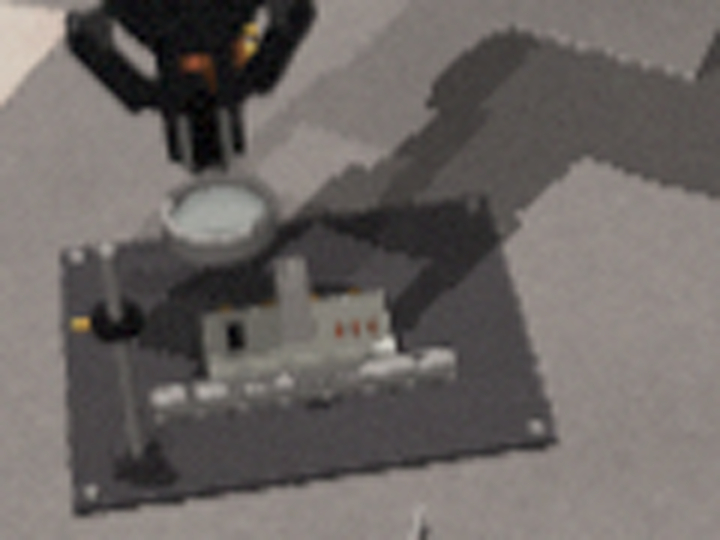

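Everything looks level: ring at side ≈(335,178.5) and collar at side ≈(320.3,168.8). I'll compare lens and collar heights within the same pictures so that calibration bias cancels.

Run:
```python
from h import *
s=monitor.read_state();p=s['position'];R=Ro.from_rotvec(s['ee_rot']).as_matrix()
lens=p+R@np.array([-.33,13.2,58.25]);print('lens',lens,s['time_s'],s['width'])
C=lambda u,v,x,y:np.array([x+(u+.5)/6-.5,y+(v+.5)/6-.5])
for n,lu,cu in (('side',C(450,233,260,140),C(361,174,260,140)),('scene',C(218,219,220,170),C(117,321,220,170))):
    T=campose(n)
    for nm,xy,uv in (('lens',lens[:2],lu),('collar',(658.6,-186),cu),):
        f=[proj(n,T,[*xy,z])[1] for z in (60,150)]
        print(n,nm,uv,'z',np.interp(-uv[1],[-f[0],-f[1]],[60,150]),'u pred',proj(n,T,[*xy,100])[0])
```

```text
lens [ 576.9  -148.41  104.54] 16.175 13.78860468129422
side lens [334.58 178.42] z 101.21726447471163 u pred 334.624252046951
side collar [319.75 168.58] z 102.29108631886024 u pred 320.2216807140119
scene lens [255.92 206.08] z 103.4088910560983 u pred 256.94977066625466
scene collar [239.08 223.08] z 101.04832852607515 u pred 239.8211452616242
```

```bash
python3 -m jog '0 0.02 0 0 0 0;0 0 0 0 0 0;0 0 0 0 0 0'
python3 - <<'E'
from h import *
s=monitor.read_state();p=s['position'];R=Ro.from_rotvec(s['ee_rot']).as_matrix()
print('lens',p+R@np.array([-.33,13.2,58.25]),np.degrees(Ro.from_rotvec(s['ee_rot']).as_euler('ZYX')),s['time_s'],s['width'],abs(s['qd']).max())
print(bot.finish_job())
E
```

```text
time_s: 16.55
position: [521.0, -164.5, 117.3]
ee_rot: [-1.327, 1.007, -1.005]
contact_force: [-0.3, 0.4, -1.1]
width: 13.6
lens [ 576.98 -148.5   104.01] [-74.36   0.02 -90.09] 16.55 13.633138841327437 0.001995497458410361
the job is handed in; nothing more can be done
None
```

I turned the module a quarter turn so its plain side lies against the stop bar, let go of it, and handed the job in at 16.55 s with the middle loupe held level over the chip. No verdict came back, so the figures below are my own last measurements.

- **Module:** after I let go, the plain side was within about 1 mm of the bar face and of the bar's middle. It was parallel within 0.1° in the picture taken then. The wrist picture at the end showed no change.
- **Lens position:** it was about 1 mm sideways from the chip. The tool was level within about 0.1°, and the loupe showed no droop in the grip.
- **Lens height:** the arm pose gives 104 mm. The collar measured 101–104 mm in the pictures. The cameras disagreed slightly on the difference between lens and collar: −1 mm in the side view and +2.4 mm in the scene view. Both are inside the 7 mm limit.
- **Grip:** the fingers read 13.6 mm on the 16 mm handle, less than expected. The pads held it only with their lower part, but I saw no slip.
- **Bystanders and collar:** the path kept clear of them and the later pictures showed no shift in the collar. I did not measure the bystanders one by one at the end.

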